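# Empty the used-vial tray into the discard tub

## Robot

A 6-joint arm with a two-finger parallel gripper is mounted at the origin on the work surface. World frame = base frame: x ahead of the robot, y to its left, z up, the work surface at z = 0. Lengths are in m, angles in rad, forces in N, time in s.
With the tool pointing down it reaches from about 0.325 to 0.775 m from the base axis. Payload 5.5 kg.
Tool frame: the origin (TCP) lies midway between the tips of the shut fingers; the grasp point (between the pads) lies 19 mm behind it; z points along the fingers, y is the direction in which the jaws open and shut (so a half turn about z gives the same grasp; the last joint's range is limited). The gripper opens to 85 mm and grips with 20 to 120 N. Pads are 22 mm wide; open, the fingers measure 114 mm over their backs; the gripper's body (76 mm by 85 mm) begins 54 mm behind the grasp point. The pads swing forward as they close: fully open they stand 13 mm farther back than shut.
Start: joints at [1.111, 0.091, 1.231, -0, 1.82, -0.057], TCP at [0.235, 0.552, 0.231] pointing down, gripper open.
Joint ranges: [-2.87, 2.87], [-0.86, 2.18], [0.17, 2.46], [-1.51, 4.65], [0.06, 2.69], [-2.65, 2.65]. Speed limits (rad/s): [2.57, 2.57, 3.01, 3.14, 3.14, 3.14].

## Interface

Orientations are given as [roll, pitch, yaw] about the fixed x, y, z axes, in that order (R = Rz(yaw) Ry(pitch) Rx(roll)).
In Python, from plant import status, viewer, job_done gives the robot as it stands. The module is installed in compiled form; this text tells all that it offers.
- The arm moves only by the shell command python3 -m creep 'ROWS'. ROWS is JSON, a list that holds one entry, the list of rows, each a list of 5 numbers: the finger opening in m, from 0 to 0.0854, then the shift along the tool's x, y, z in m, then the turn about the tool's z in rad. In form: [[[grip, tx, ty, tz, yaw], ...]]. A call has 1 to 8 rows; each row shifts and turns the commanded pose from where the row before left it, along the tool's axes as they then stand; what a row does not reach is not made up. A row lasts 1/12 s, in which the tool goes at most 41.7 mm and 7.16 degrees, less where a joint would pass 70% of its speed; a pose out of reach is approached as far as the arm can. A call is refused whole if a number of a shift passes 0.0417 or a number of a turn 0.125, either way. A call with a gripper value outside its range is refused whole. The fingers move at their own pace and stop on an object; the grip force is fixed at half the most. Time passes only in rows, so rows that do not move let the fingers close. It gives the time, the measured TCP pose, the force and the opening at its end, in the units of the state.
- status.observe(): the state, without advancing time (a new reading comes with each control period).
- viewer.camera(name): name is "scene" or "top" or "wrist"; returns a dict with "img" (384x512x3 uint8, red, green, blue), "fx", "fy", "cx", "cy" (pixels), "dist_coeffs" ([k1, k2, p1, p2, k3] as OpenCV has them; the pictures are not rectified), "rvec" (rotation vector, rad) and "tvec" (3), from world to camera coordinates, as OpenCV has them. Camera axes: x right, y down, z forward; pixel columns grow to the right and rows downward; lengths in m; the calibration is good to about 2 mm. A picture is of the moment at which its call begins. There is no depth.
- job_done(): hands the job in, once; it reports no verdict.
Trained networks look in the newest picture that a camera, given by its name, has taken for a name from the list of things; names that differ only in an ending like _2 or _b are one class to them, and where a whole thing is asked for, a point or a joint stands for the part that bears it (a point fixed in the world has none). Each returns a list of dicts, best first, with "score" (0 to 1); they miss things now and then, are a little off and sometimes report something else, mostly with a low value. They report only what shows in the picture. A call takes as long as a camera call. They do not tell look-alikes from the thing itself.
- viewer.search_frame(thing, camera): "at" ([column, row] in pixels, amid what is visible of it).
- viewer.pinpoint(thing, camera): "at" ([column, row] in pixels: a listed point, or the origin of a listed thing).
The state is a dict: "time": time; "joint_pos": joint angles; "qvel": joint speeds; "joint_torque": joint torques, N m; "tcp_pos": TCP position; "orientation": TCP orientation; "ft_force": force on the tool from outside, world axes, zero at the start; "ft_torque": the same for the moment, N m; "width": opening from 0.0 (shut) to 1.0 (fully open).
Only numpy, scipy, OpenCV 4.12 (cv2) and the standard library are available. Lean on these libraries where they do the work, as an engineer would, in place of code of your own. Each camera call takes 0.05 s, during which the arm holds its last target. There are 200 camera calls.

## Task

Carry the sample tray with its vials to the purple discard tub and tip it so that all four used vials slide off its open end into the tub, keeping the lip low over the rim because the vials are glass, and without touching the vials with the gripper. Then put the empty tray down flat on the black rubber mat, centred on it and with its long side along the mat's long side (lip at either end), and let go. Leave the tub standing where it is and the other things on the bench alone.

Things in the scene. Friction and masses are not known exactly. Their poses are not given: they have to be found in the camera images.
- tray: Stainless steel sample tray, loose, 160 mm long (its x) by 110 mm wide (its y), about 0.35 kg. Origin: centre of its underside, z up. Floor 4 mm thick; walls 24 mm high and 4 mm thick on the two long sides and at the back end (-x). The +x end has no wall: it is an open lip over which things slide off. A rigid carrying handle bridges the tray across its middle (see tray_handle).
- tray_handle (a point): Centre of the tray's handle, 75 mm above the tray's underside, over the middle of the tray: a straight black bar, 12 mm thick along the tray's x, 110 mm long along the tray's y, 26 mm tall (62 to 88 mm above the underside), joined to the side walls by two uprights 14 mm wide at its ends. Axes as the tray's. Free space under the bar: 58 mm above the tray floor.
- tray_lip (a point): Middle of the upper edge of the tray's open end, 80 mm from the tray's centre along its +x, 4 mm above the underside. Axes as the tray's.
- tub: Purple plastic round discard tub, standing loose on the bench, about 0.6 kg. Origin: centre of its underside, z up. 90 mm high, outside diameter 176 mm at the rim and 156 mm at the foot, open on top: mouth 164 mm wide inside, wall 4 mm, floor 5 mm thick.
- mat: Flat black rubber mat fixed on the bench, 200 mm long (its x) by 140 mm wide (its y), 4 mm thick. Origin: centre of its underside, z up. The empty tray belongs on it.
- vial1: One of the four used amber glass sample vials standing loose on the tray in two rows between the handle and the back wall: square, 22 by 22 mm and 24 mm tall, with a round white cap 18 mm across and 9 mm high on top (33 mm overall), about 20 g. Origin: centre of its underside, z along the vial towards the cap.
- vial2: One of the four used amber glass sample vials standing loose on the tray in two rows between the handle and the back wall: square, 22 by 22 mm and 24 mm tall, with a round white cap 18 mm across and 9 mm high on top (33 mm overall), about 20 g. Origin: centre of its underside, z along the vial towards the cap.
- vial3: One of the four used amber glass sample vials standing loose on the tray in two rows between the handle and the back wall: square, 22 by 22 mm and 24 mm tall, with a round white cap 18 mm across and 9 mm high on top (33 mm overall), about 20 g. Origin: centre of its underside, z along the vial towards the cap.
- vial4: One of the four used amber glass sample vials standing loose on the tray in two rows between the handle and the back wall: square, 22 by 22 mm and 24 mm tall, with a round white cap 18 mm across and 9 mm high on top (33 mm overall), about 20 g. Origin: centre of its underside, z along the vial towards the cap.
- tube_rack: Bystander: white tube rack with four capped tubes, 70 (x) by 160 (y) mm, 99 mm high over the tubes. Origin: centre of its underside.
- slide_box: Bystander: box of microscope slides with a red lid, 87 (x) by 102 (y) mm, 30 mm high. Origin: centre of its underside.
- stain_bottle: Bystander: amber stain bottle, 48 mm across, 95 mm high. Origin: centre of its underside.
Mind the look-alikes: they are no part of the job. Leave any brown or green look-alike of the tray alone.

How it is judged:
On the way, in this order (a step that is already met when the one before it is completed fails the run):
1. the tray is lifted clear of the bench with all four vials on it (height (world z) of tray above 0.05 m and angle between tray's own z axis and vertical below 0.35 rad and z of vial1 in the frame of tray between -0.01 and 0.05 m and x of vial1 in the frame of tray between -0.09 and 0.09 m and y of vial1 in the frame of tray between -0.06 and 0.06 m and z of vial2 in the frame of tray between -0.01 and 0.05 m and x of vial2 in the frame of tray between -0.09 and 0.09 m and y of vial2 in the frame of tray between -0.06 and 0.06 m and z of vial3 in the frame of tray between -0.01 and 0.05 m and x of vial3 in the frame of tray between -0.09 and 0.09 m and y of vial3 in the frame of tray between -0.06 and 0.06 m and z of vial4 in the frame of tray between -0.01 and 0.05 m and x of vial4 in the frame of tray between -0.09 and 0.09 m and y of vial4 in the frame of tray between -0.06 and 0.06 m), for 0.2 s.
2. all four vials are in the tub (horizontal distance between each of vial1, vial2, vial3, vial4 and tub below 0.082 m and z of each of vial1, vial2, vial3, vial4 in the frame of tub below 0.07 m), for 0.2 s.
At the end, for the whole second after the job is handed in: All four vials at rest in the tub (within 82 mm of its axis, under 70 mm up); tub upright; tray released, still, flat within 0.06 rad on the mat, its centre within 25 mm along and 20 mm across of the mat's centre, long sides parallel within 0.2 rad, either way round (all of step 2 and x of tray in the frame of mat between -0.025 and 0.025 m and y of tray in the frame of mat between -0.02 and 0.02 m and z of tray in the frame of mat below 0.008 m and angle between the x axis of tray and the x axis of mat, either way round below 0.2 rad and angle between each of tray, tub's own z axis and vertical below 0.06 rad and linear speed of tray below 0.02 m/s and linear speed of each of vial1, vial2, vial3, vial4 below 0.03 m/s); the robot touches nothing.
It fails at once if the gripper touches a vial (contact force between the fingers and vial1 above 0.5 N or contact force between the fingers and vial2 above 0.5 N or contact force between the fingers and vial3 above 0.5 N or contact force between the fingers and vial4 above 0.5 N).
It fails at once if a vial falls from a height (faster than 2 m/s, a fall of about 20 cm) (linear speed of any of vial1, vial2, vial3, vial4 above 2 m/s).
It fails at once if the tub is shifted by more than 30 mm (distance of tub from where it was at the start of the episode above 0.03 m).
It fails at once if a bystander is shifted by more than 20 mm or tipped over (distance of any of tube_rack, slide_box, stain_bottle from where it was at the start of the episode above 0.02 m or angle between any of tube_rack, slide_box, stain_bottle's own z axis and vertical above 0.3 rad).
It also fails if it takes over 61 s, if anything falls off the work surface, if the arm or the gripper's body presses on something with over 40 N, if the wrist force passes 120 N, or if a joint passes its speed limit or range.

## Working session

There is one attempt and no reset: what is moved stays moved. The work goes in short steps, Python scripts to look and compute and a shell command to move; the robot and the scene stay as the last step left them, time stands still between calls to the robot, and variables do not carry over. Pictures are saved under pics/ and viewed, about 8 in all and at most 12, crops included, and the job is handed in when it is done.

```bash
mkdir -p pics; cat > h.py <<'E'
import numpy as np, cv2
from plant import status, viewer
def cam(n):
    c=viewer.camera(n); K=np.array([[c['fx'],0,c['cx']],[0,c['fy'],c['cy']],[0,0,1.]])
    return c['img'],K,np.array(c['dist_coeffs'],float),cv2.Rodrigues(np.array(c['rvec'],float))[0],np.array(c['tvec'],float).ravel()
def ray(C,p,z):
    _,K,d,R,t=C
    u=cv2.undistortPoints(np.array([[p]],float),K,d).ravel()
    o=-R.T@t; v=R.T@np.array([u[0],u[1],1.]); return o+v*(z-o[2])/v[2]
def proj(C,P):
    _,K,d,R,t=C
    return cv2.projectPoints(np.array(P,float).reshape(-1,1,3),cv2.Rodrigues(R)[0],t,K,d)[0].reshape(-1,2)
def save(img,n): cv2.imwrite('pics/'+n+'.png',img[...,::-1])
E
python3 - <<'E'
from h import *
Z=dict(tray=0,tray_handle=.075,tray_lip=.004,tub=0,mat=0,tube_rack=0,slide_box=0,stain_bottle=0,vial1=.004)
ims=[]
for n in('scene','top'):
    C=cam(n); save(C[0],n); print(n,-C[3].T@C[4])
    for k,z in Z.items():
        for r in viewer.pinpoint(k,n)[:5]:
            if r['score']>.25: print(n,k,np.round(r['at']),round(r['score'],2),ray(C,r['at'],z).round(3))
s=status.observe(); print(s['orientation'],s['ft_force'],s['time'])
E
```

```text
scene [ 1.01990677 -0.59436781  0.75769054]
scene tray [110. 291.] 0.75 [ 0.465 -0.519  0.   ]
scene tray [192. 236.] 0.66 [ 0.475 -0.298  0.   ]
scene tray [122. 202.] 0.61 [ 0.248 -0.355  0.   ]
scene tray_handle [186. 215.] 0.95 [ 0.471 -0.298  0.075]
scene tray_handle [ 94. 270.] 0.86 [ 0.454 -0.525  0.075]
scene tray_handle [112. 182.] 0.63 [ 0.246 -0.361  0.075]
scene tray_lip [133. 267.] 0.87 [ 0.453 -0.45   0.004]
scene tray_lip [215. 244.] 0.6 [ 0.539 -0.276  0.004]
scene tray_lip [ 98. 219.] 0.56 [ 0.26  -0.434  0.004]
scene tub [346. 135.] 0.8 [0.509 0.299 0.   ]
scene mat [272. 179.] 0.94 [ 0.477 -0.013  0.   ]
scene tube_rack [388. 195.] 0.55 [0.748 0.159 0.   ]
scene tube_rack [344. 234.] 0.29 [ 0.741 -0.033  0.   ]
scene slide_box [342. 234.] 0.88 [ 0.738 -0.035  0.   ]
scene stain_bottle [297. 283.] 0.76 [ 0.747 -0.217  0.   ]
scene vial1 [163. 230.] 0.48 [ 0.413 -0.338  0.004]
scene vial1 [174. 216.] 0.48 [ 0.394 -0.291  0.004]
scene vial1 [175. 235.] 0.47 [ 0.447 -0.326  0.004]
scene vial1 [188. 221.] 0.45 [ 0.433 -0.275  0.004]
top [ 0.36593756 -0.09922575  1.64845
[... 270 characters left out ...]
p tray_lip [357. 256.] 0.79 [ 0.28  -0.455  0.004]
top tray_lip [353. 206.] 0.59 [ 0.451 -0.443  0.004]
top tray_lip [289. 122.] 0.33 [ 0.749 -0.23   0.004]
top tub [137. 195.] 0.76 [0.497 0.301 0.   ]
top mat [228. 202.] 0.65 [ 0.471 -0.014  0.   ]
top tube_rack [178. 120.] 0.62 [0.761 0.161 0.   ]
top slide_box [230. 125.] 0.57 [ 0.74  -0.024  0.   ]
top stain_bottle [286. 121.] 0.46 [ 0.753 -0.22   0.   ]
top vial1 [318. 207.] 0.62 [ 0.45  -0.324  0.004]
top vial1 [323. 216.] 0.49 [ 0.419 -0.341  0.004]
top vial1 [307. 212.] 0.48 [ 0.434 -0.284  0.004]
top vial1 [309. 219.] 0.47 [ 0.41  -0.29   0.004]
[3.14154655e+00 3.34327304e-05 2.73877421e+00] [ 0.21839725 -0.74106652  0.51714661] 1.0
```

View pics/top.png

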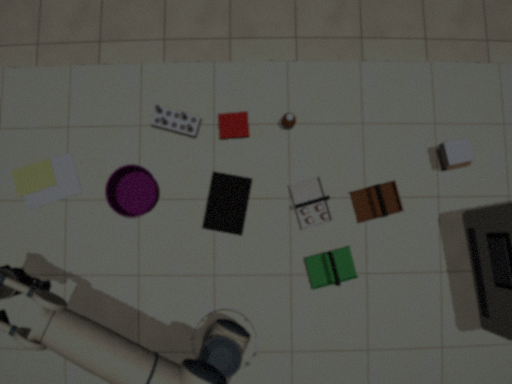

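View pics/scene.png

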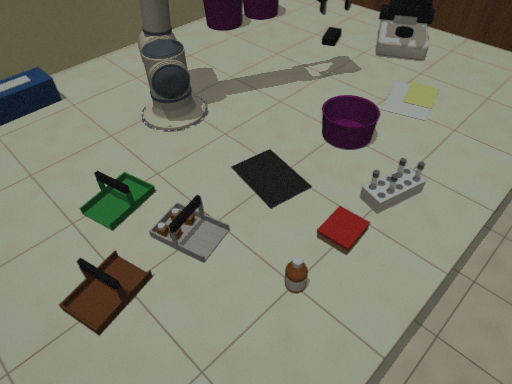

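```bash
python3 -m creep '[[[0.0854,0,0,-0.0417,0],[0.0854,0,0,-0.0417,0],[0.0854,0,0,-0.0417,0],[0.0854,0,0,-0.0417,0],[0.0854,0,0,-0.0417,0],[0.0854,0,0,-0.0417,0],[0.0854,0,0,-0.0417,0],[0.0854,0,0,-0.0417,0]]]'; python3 -m creep '[[[0.0854,0,0,-0.0417,0],[0.0854,0,0,-0.0417,0],[0.0854,0,0,-0.0417,0],[0.0854,0,0,-0.0417,0],[0.0854,0,0,-0.0417,0],[0.0854,0,0,-0.0417,0],[0.0854,0,0,-0.0417,0],[0.0854,0,0,-0.0417,0]]]';python3 -c "
from plant import status
print(status.observe())"
```

```text
time: 1.67
tcp_pos: [0.2317, 0.5434, 0.533]
orientation: [3.134, -0.0, 2.739]
ft_force: [19.2, 40.3, 14.3]
width: 0.998
time: 2.33
tcp_pos: [0.1736, 0.4074, 0.6585]
orientation: [3.001, 0.0, 2.739]
ft_force: [0.8, 0.6, 0.1]
width: 0.995
{'time': 2.3333, 'joint_pos': array([ 1.0819275 ,  0.23269096,  0.16927467,  0.02313305,  2.59929072,
       -0.06546988]), 'qvel': array([-0.05899726, -0.34421959,  0.00101583,  0.05126548,  0.15528831,
       -0.01133094]), 'joint_torque': array([ 4.39525237e-01, -3.19189131e+01, -2.34059143e+01, -3.75725166e-02,
       -9.33442209e-01,  1.52865675e-02]), 'tcp_pos': array([0.17359616, 0.40740634, 0.6585001 ]), 'orientation': array([3.00087071e+00, 1.26895834e-04, 2.73883807e+00]), 'ft_force': array([0.8401926 , 0.58915529, 0.09562372]), 'ft_torque': array([-0.05701499,  0.00757939, -0.02100368]), 'width': 0.9947309283917709}
```

```bash
python3 -m creep '[[[0.0854,0,0,0.03,-0.121],[0.0854,0,0,0.03,-0.121],[0.0854,0,0,0.03,-0.121],[0.0854,0,0,0.03,-0.121],[0.0854,0,0,0.03,-0.121],[0.0854,0,0,0.03,-0.121],[0.0854,0,0,0.03,-0.121],[0.0854,0,0,0.03,-0.121]]]'; python3 -c "
from plant import status
print(status.observe()['joint_pos'])"; python3 -m creep '[[[0.0854,0,0,0,-0.121],[0.0854,0,0,0,-0.121],[0.0854,0,0,0,-0.121],[0.0854,0,0,0,-0.121],[0.0854,0,0,0,-0.121],[0.0854,0,0,0,-0.121],[0.0854,0,0,0,-0.121]]]';python3 -c "
from plant import status
print(status.observe())"
```

```text
time: 3.0
tcp_pos: [0.1868, 0.4382, 0.4292]
orientation: [3.058, 0.112, -2.614]
ft_force: [-0.7, -0.5, 0.7]
width: 0.999
[ 1.0885657  -0.22447583  1.17421135  0.01245425  2.05275128 -1.00822301]
time: 3.58
tcp_pos: [0.1869, 0.4384, 0.4308]
orientation: [-3.112, 0.136, -1.76]
ft_force: [0.4, -0.2, 0.5]
width: 0.997
{'time': 3.5833, 'joint_pos': array([ 1.08852768, -0.22201828,  1.16910687,  0.01252168,  2.05565328,
       -1.85522046]), 'qvel': array([-1.20634906e-03,  1.14414422e-03, -3.13043589e-04,  5.55833535e-04,
       -1.37955137e-04, -1.44176594e+00]), 'joint_torque': array([ 4.83738786e-04, -2.87334287e+01, -3.84724009e+01,  4.85455000e-02,
       -7.52410591e-01,  1.92671210e+00]), 'tcp_pos': array([0.1868501 , 0.43837325, 0.43078844]), 'orientation': array([-3.11222677,  0.13614508, -1.76003204]), 'ft_force': array([ 0.42511148, -0.22891875,  0.51814301]), 'ft_torque': array([-0.08407891,  0.02624661,  0.02043507]), 'width': 0.996536357862003}
```

```bash
cat > kin.py <<'E'
import numpy as np
from scipy.optimize import least_squares
from scipy.spatial.transform import Rotation as Ro
lo=np.array([-2.87,-.86,.17,-1.51,.06,-2.65]);hi=np.array([2.87,2.18,2.46,4.65,2.69,2.65])
def fk(q,P):
    a,e,h,L1,b,L2,Lt=P
    R1=Ro.from_euler('Z',q[0]);R2=R1*Ro.from_euler('Y',q[1]);R3=R2*Ro.from_euler('Y',q[2])
    R6=R3*Ro.from_euler('ZYZ',[q[3],q[4],q[5]])
    return R1.apply([a,e,h])+R2.apply([0,0,L1])+R3.apply([b,0,L2])+R6.apply([0,0,Lt]),R6
D=[([1.111,.091,1.231,0,1.82,-.057],[.235,.552,.231]),
([1.0819275,.23269,.16927,.023133,2.59929,-.06547],[.173596,.407406,.6585]),
([1.0885657,-.22447583,1.17421135,.01245,2.05275,-1.00822],[.1868,.4382,.4292]),
([1.08852768,-.22201828,1.16910687,.01252,2.05565,-1.8552],[.18685,.43837,.43079])]
def fit():
    x0=[0,.034,.4,.4,0,.4,.2]
    return least_squares(lambda P:np.concatenate([(fk(q,P)[0]-p)for q,p in D]+[.003*(P-np.array(x0))]),x0).x
P=fit()
def tgt(az,th,phi0=0,psi=None):pass
def ik(p,R,q0):
    f=lambda q:np.r_[fk(q,P)[0]-p,.3*(R.inv()*fk(q,P)[1]).as_rotvec()]
    s=least_squares(f,np.clip(q0,lo+.01,hi-.01),bounds=(lo,hi)); return s.x,np.abs(s.fun).max()
E
python3 - <<'E'
from kin import *
print(P.round(4),[ (fk(q,P)[0]-p).round(4) for q,p in D])
print(fk(D[3][0],P)[1].as_euler('xyz'),'measured -3.112 .136 -1.760')
# orientation: tool z at az, tilt th; tool -x is outward/up side; y ~ az-90
az=np.deg2rad(81)
def Rg(th,phi=0):
    z=np.array([np.cos(az)*np.sin(th),np.sin(az)*np.sin(th),-np.cos(th)]);y=np.array([np.sin(az),-np.cos(az),0]);x=np.cross(y,z)
    return Ro.from_matrix(np.c_[x,y,z])*Ro.from_euler('Z',phi)
for th in(40,50):
  q=np.array(D[3][0])
  for n,p,ph in [('above',(.3,-.25,.35),0),('tray',(.472,-.29,.08),0),('trayup',(.472,-.29,.25),0),('mid',(.48,0,.3),0),('tub',(.5,.3,.28),0)]+[('tip%d'%k,(.5,.36,.22),np.deg2rad(k)) for k in(20,40,60,80,90)]+[('mat',(.475,-.013,.08),0)]:
    for _ in range(3): q,e=ik(np.array(p),Rg(np.deg2rad(th),ph),q)
    print(th,n,q.round(2),e.round(4))
E
```

```text
[1.000e-04 3.410e-02 1.552e-01 3.722e-01 9.730e-02 5.584e-01 3.379e-01] [array([ 0.0002, -0.0001,  0.0001]), array([-0.0001,  0.    ,  0.    ]), array([-0.0001,  0.0001, -0.    ]), array([-0.0001,  0.    , -0.0001])]
[-3.00538622 -0.02909352 -0.19324389] measured -3.112 .136 -1.760
40 above [ 2.35 -0.86  0.63 -0.81  2.69 -2.65] 0.3407
40 tray [ 2.56 -0.86  0.17 -1.49  2.69 -2.65] 0.5837
40 trayup [ 2.49 -0.86  0.17 -1.23  2.69 -2.65] 0.4373
40 mid [ 2.87 -0.86  0.59 -1.51  2.69 -2.65] 0.3715
40 tub [ 2.87 -0.86  0.99 -1.51  2.53 -2.65] 0.3828
40 tip20 [ 2.87 -0.86  0.77 -1.51  2.52 -2.65] 0.4707
40 tip40 [ 2.87 -0.86  0.2  -1.51  2.47 -2.65] 0.4773
40 tip60 [ 2.87 -0.86  0.17 -1.51  2.45 -2.58] 0.4779
40 tip80 [ 2.87 -0.86  0.17 -1.51  2.45 -2.23] 0.4779
40 tip90 [ 2.87 -0.86  0.17 -1.51  2.45 -2.06] 0.4779
40 mat [ 0.16 -0.32  2.46 -1.39  0.06 -2.65] 0.2899
50 above [ 2.29 -0.86  0.47 -0.74  2.69 -2.65] 0.3614
50 tray [ 2.51 -0.86  0.17 -1.4   2.69 -2.65] 0.592
50 trayup [ 2.44 -0.86  0.17 -1.15  2.69 -2.65] 0.4441
50 mid [ 2.87 -0.86  0.62 -1.51  2.69 -2.65] 0.3703
50 tub [ 2.87 -0.86  1.04 -1.51  2.49 -2.65] 0.3834
50 tip20 [ 2.87 -0.86  0.74 -1.51  2.48 -2.65] 0.4817
50 tip40 [ 2.87 -0.86  0.17 -1.51  2.43 -2.65] 0.482
50 tip60 [ 2.87 -0.86  0.17 -1.51  2.41 -2.63] 0.4851
50 tip80 [ 2.87 -0.86  0.17 -1.51  2.41 -2.28] 0.4851
50 tip90 [ 2.87 -0.86  0.17 -1.51  2.41 -2.11] 0.4851
50 mat [ 2.87 -0.86  2.46 -0.74  2.45 -1.57] 0.4539
```

```bash
sed -i "s/R6.apply(\[0,0,Lt\]),R6/R6.apply([0,0,Lt]),R6*Ro.from_euler('Z',np.pi\/2)/" kin.py
cat >> kin.py <<'E'
az=np.deg2rad(81)
def Rg(th,phi=0,az=az):
    z=np.array([np.cos(az)*np.sin(th),np.sin(az)*np.sin(th),-np.cos(th)]);y=-np.array([np.sin(az),-np.cos(az),0]);x=np.cross(y,z)
    return Ro.from_matrix(np.c_[x,y,z])*Ro.from_euler('Z',phi)
E
cat > chk.py <<'E'
from kin import *
print(fk(D[3][0],P)[1].as_euler('xyz'),'measured -3.112 .136 -1.760')
for th in(40,50):
  q=np.array(D[3][0])
  for n,p,ph in [('a',(.3,.2,.4),0),('above',(.35,-.1,.35),0),('trayup',(.472,-.29,.25),0),('tray',(.472,-.29,.08),0),('mid',(.48,0,.3),0),('tub',(.5,.3,.28),0)]+[('tip%d'%k,(.5,.36,.22),np.deg2rad(k)) for k in(20,40,60,80,90)]+[('mat',(.475,-.013,.08),0)]:
    for _ in range(3): q,e=ik(np.array(p),Rg(np.deg2rad(th),ph),q)
    print(th,n,q.round(2),e.round(4))
E
python3 chk.py
```

```text
[-3.11222732  0.13614844 -1.76005339] measured -3.112 .136 -1.760
40 a [-0.12 -0.75  1.71  0.76  2.01 -2.65] 0.0159
40 above [-0.66 -0.26  1.36  0.84  2.32 -2.65] 0.1546
40 trayup [-0.84  0.95  0.17  1.24  2.66 -2.65] 0.1045
40 tray [-0.82  1.18  0.17  1.15  2.61 -2.65] 0.1506
40 mid [-0.32 -0.23  1.44  0.62  1.95 -2.65] 0.1262
40 tub [ 0.17 -0.26  1.59  0.6   1.56 -2.65] 0.0252
40 tip20 [ 0.23 -0.21  1.68  0.65  1.4  -2.42] 0.0
40 tip40 [ 0.23 -0.21  1.68  0.65  1.4  -2.08] 0.0
40 tip60 [ 0.23 -0.21  1.68  0.65  1.4  -1.73] 0.0
40 tip80 [ 0.23 -0.21  1.68  0.65  1.4  -1.38] 0.0
40 tip90 [ 0.23 -0.21  1.68  0.65  1.4  -1.2 ] 0.0
40 mat [-0.14 -0.41  1.94  0.33  1.46 -2.65] 0.1298
50 a [-0.26 -0.82  1.81  0.96  2.   -2.65] 0.0273
50 above [-0.8  -0.19  1.36  1.08  2.39 -2.65] 0.1488
50 trayup [-0.87  1.    0.17  1.38  2.66 -2.65] 0.0976
50 tray [-0.86  1.24  0.17  1.32  2.63 -2.65] 0.1362
50 mid [-0.43 -0.2   1.45  0.81  1.98 -2.65] 0.1373
50 tub [ 0.12 -0.33  1.68  0.73  1.49 -2.65] 0.0413
50 tip20 [ 0.15 -0.25  1.79  0.84  1.36 -2.57] 0.0
50 tip40 [ 0.15 -0.25  1.79  0.84  1.36 -2.22] 0.0
50 tip60 [ 0.15 -0.25  1.79  0.84  1.36 -1.87] 0.0
50 tip80 [ 0.15 -0.25  1.79  0.84  1.36 -1.52] 0.0
50 tip90 [ 0.15 -0.25  1.79  0.84  1.36 -1.34] 0.0
50 mat [-0.22 -0.44  1.97  0.47  1.47 -2.65] 0.1467
```

```bash
sed -i 's/Rg(np.deg2rad(th),ph)/Rg(np.deg2rad(th),ph+np.pi)/; s/q=np.array(D\[3\]\[0\])/q=np.array(D[3][0]);q[5]=1.3/' chk.py; python3 chk.py
python3 - <<'E'
from kin import *
# far limit: target pushing outward, tool tilt 10deg at az81, various z
for z in(.2,.35,.5):
  for r in (.7,.8,.9,1.0,1.1):
    p=np.array([np.cos(az)*r,np.sin(az)*r,z]); q,e=ik(p,Rg(.14,np.pi),[1.3,.6,1,0,1.5,1.3]); x,R=fk(q,P)
    print(z,r,q.round(2),e.round(3),np.hypot(*x[:2]).round(3),x[2].round(3),'tilt',np.arccos(-R.as_matrix()[2,2]).round(2))
E
```

```text
[-3.11222732  0.13614844 -1.76005339] measured -3.112 .136 -1.760
40 a [-0.18 -0.75  1.73  0.8   2.03  0.39] 0.0
40 above [-0.86 -0.31  1.53  0.7   2.28 -0.33] 0.0
40 trayup [-0.91  0.27  1.13  0.6   2.16 -0.52] 0.0
40 tray [-0.91  0.34  1.35  0.52  1.92 -0.69] 0.0
40 mid [-0.52 -0.19  1.52  0.72  1.99 -0.12] 0.0
40 tub [ 0.11 -0.25  1.61  0.67  1.57  0.34] 0.0
40 tip20 [ 0.23 -0.21  1.68  0.65  1.4   0.72] 0.0
40 tip40 [ 0.23 -0.21  1.68  0.65  1.4   1.07] 0.0
40 tip60 [ 0.23 -0.21  1.68  0.65  1.4   1.42] 0.0
40 tip80 [ 0.23 -0.21  1.68  0.65  1.4   1.76] 0.0
40 tip90 [ 0.23 -0.21  1.68  0.65  1.4   1.94] 0.0
40 mat [-0.55 -0.11  1.84  0.64  1.69 -0.4 ] 0.0
50 a [-0.34 -0.8   1.83  1.    2.04  0.33] 0.0
50 above [-0.93 -0.26  1.56  0.85  2.32 -0.32] 0.0
50 trayup [-0.95  0.35  1.11  0.75  2.23 -0.49] 0.0
50 tray [-0.95  0.45  1.3   0.64  2.01 -0.7 ] 0.0
50 mid [-0.59 -0.16  1.57  0.87  2.01 -0.16] 0.0
50 tub [ 0.02 -0.29  1.71  0.85  1.53  0.23] 0.0
50 tip20 [ 0.15 -0.25  1.79  0.84  1.36  0.58] 0.0
50 tip40 [ 0.15 -0.25  1.79  0.84  1.36  0.93] 0.0
50 tip60 [ 0.15 -0.25  1.79  0.8
[... 468 characters left out ...]
 0.096 1.02 0.171 tilt 0.46
0.35 0.7 [1.36 0.31 0.78 0.01 1.92 1.52] 0.0 0.7 0.35 tilt 0.14
0.35 0.8 [1.37 0.71 0.24 0.01 2.05 1.53] 0.0 0.8 0.35 tilt 0.14
0.35 0.9 [1.37 0.79 0.17 0.01 1.91 1.53] 0.039 0.87 0.33 tilt 0.27
0.35 1.0 [1.37 0.84 0.17 0.02 1.72 1.53] 0.082 0.936 0.313 tilt 0.41
0.35 1.1 [1.37 0.88 0.17 0.02 1.53 1.53] 0.126 1.001 0.298 tilt 0.56
0.5 0.7 [1.36 0.55 0.17 0.01 2.25 1.53] 0.008 0.694 0.494 tilt 0.17
0.5 0.8 [1.36 0.6  0.17 0.02 2.08 1.53] 0.045 0.768 0.469 tilt 0.29
0.5 0.9 [1.37 0.65 0.17 0.02 1.9  1.53] 0.084 0.841 0.449 tilt 0.42
0.5 1.0 [1.37 0.71 0.17 0.02 1.71 1.53] 0.124 0.912 0.432 tilt 0.55
0.5 1.1 [1.37 0.76 0.17 0.03 1.52 1.53] 0.164 0.979 0.417 tilt 0.69
```

```bash
python3 -m creep '[[[0.0854,-0.0417,0,0,0],[0.0854,-0.0417,0,0,0],[0.0854,-0.0417,0,0,0],[0.0854,-0.0417,0,0,0],[0.0854,-0.0417,0,0,0],[0.0854,-0.0417,0,0,0],[0.0854,-0.0417,0,0,0],[0.0854,-0.0417,0,0,0]]]';python3 - <<'E'
from h import *
C=cam('scene');save(C[0],'s2');print(status.observe()['joint_pos'],[ray(C,p,0).round(2) for p in((403,50),(332,37),(380,50),(428,50))])
E
```

```text
time: 4.25
tcp_pos: [0.2372, 0.7108, 0.4292]
orientation: [-3.112, 0.149, -1.766]
ft_force: [0.9, 1.7, -3.7]
width: 1.002
[ 1.20644359  0.64249733  0.18166424 -0.00382147  2.16265935 -1.74172703] [array([0.33, 0.95, 0.  ]), array([0.04, 0.85, 0.  ]), array([0.26, 0.88, 0.  ]), array([0.41, 1.02, 0.  ])]
```

View pics/s2.png

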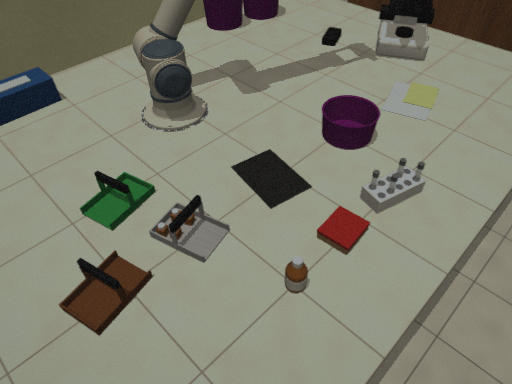

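```bash
python3 -m creep '[[[0.0854,-0.03,0.03,-0.03,0],[0.0854,-0.03,0.03,-0.03,0],[0.0854,-0.03,0.02,-0.03,0],[0.0854,-0.03,0.01,-0.03,0],[0.0854,-0.03,0.01,-0.03,0],[0.0854,-0.03,0,-0.03,0],[0.0854,-0.03,0,-0.03,0],[0.0854,-0.03,0,-0.03,0]]]';python3 -c "
from plant import status
print(status.observe()['joint_pos'])"
```

```text
time: 4.97
tcp_pos: [0.1426, 0.7179, 0.5363]
orientation: [-3.1, 0.364, -1.758]
ft_force: [-0.3, -0.1, -0.0]
width: 0.999
[ 1.34066171  0.51225746  0.16984053 -0.03069282  2.09434928 -1.6259875 ]
```

```bash
python3 -m creep '[[[0.0854,-0.04,0.0,-0.01,0],[0.0854,-0.04,0.0,-0.01,0],[0.0854,-0.04,0.0,-0.01,0],[0.0854,-0.04,0.0,-0.01,0],[0.0854,-0.04,0.0,-0.01,0],[0.0854,-0.04,0,-0.01,0],[0.0854,-0.04,0,-0.01,0],[0.0854,-0.04,0,-0.01,0]]]';python3 -c "
from plant import status
print(status.observe()['joint_pos'])"
```

```text
time: 5.63
tcp_pos: [0.1563, 0.7975, 0.5566]
orientation: [-3.093, 0.581, -1.748]
ft_force: [-0.9, -0.2, -0.1]
width: 0.998
[ 1.34466433  0.53367432  0.17026929 -0.02288224  1.85513036 -1.61807959]
```

```bash
python3 -m creep '[[[0.0854,-0.04,0.0,-0.01,0],[0.0854,-0.04,0.0,-0.01,0],[0.0854,-0.04,0.0,-0.01,0],[0.0854,-0.04,0.0,-0.01,0],[0.0854,-0.04,0.0,-0.01,0],[0.0854,-0.04,0,-0.01,0],[0.0854,-0.04,0,-0.01,0],[0.0854,-0.04,0,-0.01,0]]]';python3 -c "
from plant import status
from scipy.spatial.transform import Rotation as Ro
import numpy as np
s=status.observe();M=Ro.from_euler('xyz',s['orientation']).as_matrix();print(s['joint_pos'],M.round(3),'az,th',np.arctan2(M[1,2],M[0,2]),np.arccos(-M[2,2]))"
```

```text
time: 6.3
tcp_pos: [0.1565, 0.8301, 0.6301]
orientation: [-3.081, 0.808, -1.73]
ft_force: [0.3, -1.4, 0.5]
width: 0.998
[ 1.35100269  0.49461414  0.16992411 -0.01692945  1.66739453 -1.61410613] [[-0.11  -0.979  0.174]
 [-0.682  0.202  0.703]
 [-0.723 -0.042 -0.69 ]] az,th 1.3277318777597795 0.8097813573243506
```

```bash
python3 -m creep '[[[0.0854,0.04,0.0,-0.01,0.123],[0.0854,0.04,0.0,-0.01,0.123],[0.0854,0,0.0,0,0.123],[0.0854,0,0.0,0,0.123],[0.0854,0,0.0,0,0.123],[0.0854,0,0,0,0.123],[0.0854,0,0,0,0.123],[0.0854,0,0,0,0.123]]]'
python3 -m creep '[[[0.0854,0,0.0,0,0.123],[0.0854,0,0.0,0,0.123],[0.0854,0,0.0,0,0.123],[0.0854,0,0.0,0,0.123],[0.0854,0,0.0,0,0.123],[0.0854,0,0,0,0.123],[0.0854,0,0,0,0.123],[0.0854,0,0,0,0.123]]]'
python3 -m creep '[[[0.0854,0,0.0,0,0.123],[0.0854,0,0.0,0,0.123],[0.0854,0,0.0,0,0.123],[0.0854,0,0.0,0,0.123],[0.0854,0,0.0,0,0.123],[0.0854,0,0,0,0.123],[0.0854,0,0,0,0.123],[0.0854,0,0,0,0.123]]]'
cat > mv.py <<'E'
import numpy as np,sys
from plant import status
from kin import *
def st():
    s=status.observe();return s,Ro.from_euler('xyz',s['orientation']).as_matrix()
def to(p,M=None,p0=None):
    s,M0=st();M=M0 if M is None else M;p0=s['tcp_pos'] if p0 is None else p0
    d=M.T@(np.array(p)-p0);n=int(np.ceil(np.abs(d).max()/.041)); print('to',p,'total',d.round(4),'per row x%d'%n,(d/n).round(4))
    q=s['joint_pos'];print('ikerr',[ik(np.array(p),Ro.from_matrix(M),q)[i].round(3) for i in(0,1)]);return p
if __name__=='__main__':
    s,M=st();print(s['joint_pos'].round(3),M.round(3),'az,th',np.arctan2(M[1,2],M[0,2]).round(3),np.arccos(-M[2,2]).round(3),s['tcp_pos'].round(4))
    for a in sys.argv[1:]: to(eval(a))
E
python3 mv.py '(.22,.45,.52)' '(.35,.05,.4)'
```

```text
time: 6.97
tcp_pos: [0.1481, 0.7927, 0.6091]
orientation: [2.484, 0.511, -2.82]
ft_force: [-0.3, -0.5, 0.6]
width: 1.004
time: 7.63
tcp_pos: [0.1481, 0.7929, 0.609]
orientation: [2.347, -0.174, 2.73]
ft_force: [-0.1, -0.4, 0.4]
width: 0.998
time: 8.3
tcp_pos: [0.1481, 0.7929, 0.609]
orientation: [2.801, -0.749, 1.808]
ft_force: [-0.5, 0.6, 0.4]
width: 0.999
[ 1.351  0.263  0.521 -0.017  1.549  1.242] [[-0.172  0.97   0.174]
 [ 0.712  0.     0.702]
 [ 0.681  0.245 -0.69 ]] az,th 1.328 0.809 [0.1481 0.7929 0.609 ]
to (0.22, 0.45, 0.52) total [-0.3171  0.0478 -0.1668] per row x8 [-0.0396  0.006  -0.0209]
ikerr [array([ 0.794, -0.627,  1.474,  0.377,  1.561,  0.835]), np.float64(0.0)]
to (0.35, 0.05, 0.4) total [-0.7059  0.1443 -0.3423] per row x18 [-0.0392  0.008  -0.019 ]
ikerr [array([-0.67 , -0.562,  1.668,  0.938,  2.186, -0.261]), np.float64(0.0)]
```

```bash
python3 -m creep '[[[0.0854,0,0.0,0,0.115],[0.0854,0,0.0,0,0.115],[0.0854,0,0.0,0,0.115],[0.0854,0,0,0,0]]]'
python3 mv.py '(.35,.1,.4)'
```

```text
time: 8.63
tcp_pos: [0.1482, 0.7928, 0.609]
orientation: [3.139, -0.809, 1.331]
ft_force: [0.5, 0.0, -0.2]
width: 1.004
[ 1.351  0.263  0.521 -0.017  1.549  1.585] [[ 0.164  0.971  0.174]
 [ 0.671 -0.239  0.702]
 [ 0.723  0.002 -0.69 ]] az,th 1.328 0.809 [0.1482 0.7928 0.609 ]
to (0.35, 0.1, 0.4) total [-0.5827  0.3614 -0.3071] per row x15 [-0.0388  0.0241 -0.0205]
ikerr [array([-0.547, -0.628,  1.709,  0.937,  2.113,  0.184]), np.float64(0.0)]
```

Flush orientation reached (y level). Travel toward the tray.

```bash
python3 -m creep '[[[0.0854,-0.039,0.024,-0.0205,0],[0.0854,-0.039,0.024,-0.0205,0],[0.0854,-0.039,0.024,-0.0205,0],[0.0854,-0.039,0.024,-0.0205,0],[0.0854,-0.039,0.024,-0.0205,0],[0.0854,-0.039,0.024,-0.0205,0],[0.0854,-0.039,0.024,-0.0205,0],[0.0854,-0.039,0.024,-0.0205,0]]]'
python3 -m creep '[[[0.0854,-0.039,0.024,-0.0205,0],[0.0854,-0.039,0.024,-0.0205,0],[0.0854,-0.039,0.024,-0.0205,0],[0.0854,-0.039,0.024,-0.0205,0],[0.0854,-0.039,0.024,-0.0205,0],[0.0854,-0.039,0.024,-0.0205,0],[0.0854,-0.039,0.024,-0.0205,0],[0.0854,0,0,0,0]]]'
python3 mv.py '(.40,-.36,.25)'
```

```text
time: 9.3
tcp_pos: [0.2369, 0.4854, 0.5166]
orientation: [3.129, -0.809, 1.345]
ft_force: [0.8, -1.1, 0.8]
width: 1.0
time: 9.97
tcp_pos: [0.3186, 0.2207, 0.4354]
orientation: [3.137, -0.803, 1.317]
ft_force: [1.3, 0.4, -0.7]
width: 1.0
[-0.196 -0.762  1.713  0.881  1.946  0.504] [[ 0.174  0.967  0.185]
 [ 0.673 -0.254  0.695]
 [ 0.719  0.003 -0.695]] az,th 1.311 0.803 [0.3186 0.2207 0.4354]
to (0.4, -0.36, 0.25) total [-0.5097  0.2255 -0.2599] per row x13 [-0.0392  0.0173 -0.02  ]
ikerr [array([-1.104,  0.319,  1.121,  0.657,  2.244, -0.574]), np.float64(0.0)]
```

```bash
python3 - <<'E'
from h import *
# refine tray and mat from top camera: mat contour, tray handle
C=cam('top');g=C[0].astype(int).sum(2)
def rect(mask,x0,y0,x1,y1,z):
    m=np.zeros(mask.shape,np.uint8);m[y0:y1,x0:x1]=mask[y0:y1,x0:x1]
    c=max(cv2.findContours(m,cv2.RETR_EXTERNAL,cv2.CHAIN_APPROX_NONE)[0],key=cv2.contourArea)
    b=cv2.boxPoints(cv2.minAreaRect(c)); w=np.array([ray(C,p,z)[:2] for p in b]); e=[w[1]-w[0],w[2]-w[1]]
    l=max(e,key=np.linalg.norm); a=np.arctan2(l[1],l[0]);a=(a+np.pi/2)%np.pi-np.pi/2
    return w.mean(0).round(4),[np.linalg.norm(v).round(3) for v in e],a.round(3)
print('mat',rect((g<90)*255,195,165,262,245,.004))
print('handle',rect((g<90)*255,286,190,334,212,.088))
for n in('top','scene'):
  C=cam(n)
  for k,z in(('tray_handle',.075),('tray_lip',.004),('tub',0)):
    for r in viewer.pinpoint(k,n): print(n,k,r['score'],ray(C,r['at'],z).round(4))
i=C[0];save(cv2.resize(i[150:300,100:320],None,fx=3,fy=3),'c1')
i=cam('top')[0];save(cv2.resize(i[160:250,180:350],None,fx=4,fy=4),'c2')
E
```

```text
mat (array([ 0.4675, -0.0106]), [np.float64(0.193), np.float64(0.132)], np.float64(-0.182))
handle (array([ 0.4643, -0.291 ]), [np.float64(0.106), np.float64(0.007)], np.float64(-1.315))
top tray_handle 0.77 [ 0.2367 -0.371   0.075 ]
top tray_handle 0.66 [ 0.4737 -0.5267  0.075 ]
top tray_handle 0.65 [ 0.472  -0.3012  0.075 ]
top tray_lip 0.81 [ 0.28   -0.4368  0.004 ]
top tray_lip 0.74 [ 0.5476 -0.2789  0.004 ]
top tray_lip 0.62 [ 0.4433 -0.4277  0.004 ]
top tub 0.8 [0.502  0.2939 0.    ]
scene tray_handle 0.86 [ 0.4615 -0.295   0.075 ]
scene tray_handle 0.83 [ 0.4585 -0.5217  0.075 ]
scene tray_lip 0.86 [ 0.2693 -0.4332  0.004 ]
scene tray_lip 0.68 [ 0.4521 -0.452   0.004 ]
scene tray_lip 0.63 [ 0.5503 -0.2847  0.004 ]
scene tub 0.94 [0.5115 0.3053 0.    ]
```

View pics/c2.png

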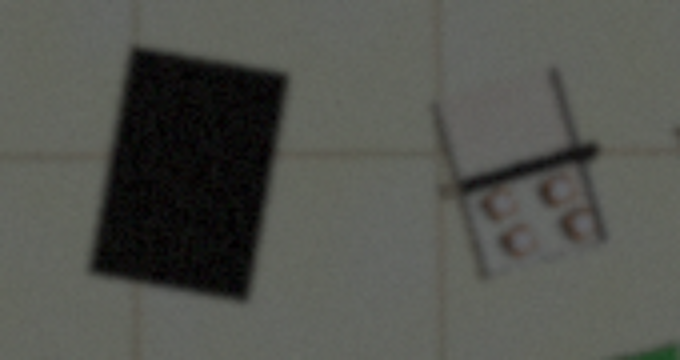

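```bash
python3 mv.py '(.43,-.42,.24)'
```

```text
[-0.167 -0.763  1.708  0.882  1.943  0.513] [[ 0.157  0.973  0.171]
 [ 0.675 -0.233  0.7  ]
 [ 0.721  0.005 -0.693]] az,th 1.331 0.805 [0.3124 0.2303 0.4392]
to (0.43, -0.42, 0.24) total [-0.5639  0.2645 -0.2973] per row x14 [-0.0403  0.0189 -0.0212]
ikerr [array([-1.1  ,  0.527,  0.876,  0.671,  2.285, -0.561]), np.float64(0.0)]
```

```bash
for i in 1; do python3 -m creep '[[[0.0854,-0.04,0.019,-0.021,0],[0.0854,-0.04,0.019,-0.021,0],[0.0854,-0.04,0.019,-0.021,0],[0.0854,-0.04,0.019,-0.021,0],[0.0854,-0.04,0.019,-0.021,0],[0.0854,-0.04,0.019,-0.021,0],[0.0854,-0.04,0.019,-0.021,0],[0.0854,-0.04,0.019,-0.021,0]]]'; done
python3 -m creep '[[[0.0854,-0.04,0.019,-0.021,0],[0.0854,-0.04,0.019,-0.021,0],[0.0854,-0.04,0.019,-0.021,0],[0.0854,-0.04,0.019,-0.021,0],[0.0854,-0.04,0.019,-0.021,0],[0.0854,-0.04,0.019,-0.021,0],[0.0854,0,0,0,0],[0.0854,0,0,0,0]]]'
python3 mv.py '(.448,-.412,.175)'
```

```text
time: 11.13
tcp_pos: [0.3706, -0.0863, 0.3415]
orientation: [3.135, -0.805, 1.338]
ft_force: [-0.3, 0.9, -0.1]
width: 0.999
time: 11.8
tcp_pos: [0.4139, -0.3212, 0.2654]
orientation: [-3.139, -0.811, 1.33]
ft_force: [-0.8, 1.0, 0.1]
width: 0.997
[-1.057  0.264  1.165  0.684  2.242 -0.528] [[ 0.164  0.972  0.17 ]
 [ 0.669 -0.236  0.705]
 [ 0.725 -0.002 -0.689]] az,th 1.334 0.811 [ 0.4139 -0.3212  0.2654]
to (0.448, -0.412, 0.175) total [-0.1207  0.0547  0.0041] per row x3 [-0.0402  0.0182  0.0014]
ikerr [array([-1.075,  0.549,  0.963,  0.636,  2.187, -0.61 ]), np.float64(0.0)]
```

```bash
python3 -m creep '[[[0.0854,-0.03,0.0137,0.001,0],[0.0854,-0.03,0.0137,0.001,0],[0.0854,-0.03,0.0137,0.001,0],[0.0854,-0.03,0.0137,0.001,0],[0.0854,0,0,0,0]]]'
python3 mv.py '(.475,-.300,.065)'
python3 - <<'E'
from h import *
s=cam('scene');w=cam('wrist');save(np.hstack([cv2.resize(s[0][150:342,60:316],None,fx=1.5,fy=1.5),cv2.resize(w[0],(384,288))]),'c3')
for r in viewer.pinpoint('tray_handle','wrist')[:2]: print(r,ray(w,r['at'],.075).round(4))
E
```

```text
time: 12.22
tcp_pos: [0.4485, -0.4115, 0.1739]
orientation: [-3.138, -0.81, 1.329]
ft_force: [-0.7, 1.0, -2.6]
width: 1.001
[-1.075  0.553  0.962  0.635  2.185 -0.611] [[ 0.165  0.972  0.17 ]
 [ 0.669 -0.237  0.704]
 [ 0.725 -0.002 -0.689]] az,th 1.334 0.81 [ 0.4485 -0.4115  0.1739]
to (0.475, -0.3, 0.065) total [ 0.     -0.0005  0.1581] per row x4 [ 0.     -0.0001  0.0395]
ikerr [array([-0.961,  0.412,  1.344,  0.617,  1.923, -0.666]), np.float64(0.0)]
{'at': [2.8, 290.5], 'score': 0.92} [ 0.245 -0.364  0.075]
{'at': [241.2, 170.8], 'score': 0.79} [ 0.4662 -0.2954  0.075 ]
```

View pics/c3.png

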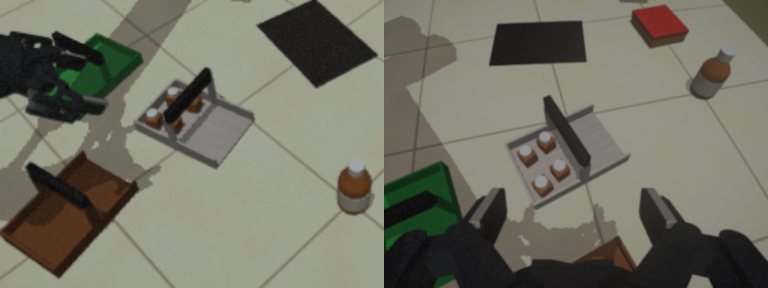

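```bash
python3 -m creep '[[[0.0854,0,0,0.035,0],[0.0854,0,0,0.035,0],[0.0854,0,0,0.035,0],[0.0854,0,0,0.033,0],[0.0854,0,0,0.02,0],[0.0854,0,0,0,0],[0.05,0,0,0,0],[0.05,0,0,0,0]]]'
python3 mv.py
python3 -m creep '[[[0.04,0,0,0,0],[0.035,0,0,0,0],[0.03,0,0,0,0],[0.027,0,0,0,0],[0.025,0,0,0,0],[0.023,0,0,0,0],[0.021,0,0,0,0],[0.019,0,0,0,0]]]'
python3 -m creep '[[[0.017,0,0,0,0],[0.015,0,0,0,0],[0.013,0,0,0,0],[0.01,0,0,0,0],[0.005,0,0,0,0],[0,0,0,0,0],[0,0,0,0,0],[0,0,0,0,0]]]'
python3 mv.py '(.475,-.29,.20)'
python3 - <<'E'
from h import *
s=cam('scene');w=cam('wrist');save(np.hstack([cv2.resize(s[0][150:342,60:316],None,fx=1.5,fy=1.5),cv2.resize(w[0],(384,288))]),'c4')
E
```

```text
time: 13.03
tcp_pos: [0.4757, -0.3018, 0.0747]
orientation: [3.129, -0.801, 1.341]
ft_force: [0.6, 0.1, 0.5]
width: 0.753
[-0.964  0.401  1.337  0.616  1.928 -0.667] [[ 0.158  0.972  0.176]
 [ 0.677 -0.236  0.697]
 [ 0.718  0.009 -0.696]] az,th 1.324 0.802 [ 0.4757 -0.3018  0.0747]
time: 13.7
tcp_pos: [0.4751, -0.3013, 0.0717]
orientation: [3.135, -0.805, 1.337]
ft_force: [0.3, -0.5, 3.4]
width: 0.223
time: 14.37
tcp_pos: [0.475, -0.3011, 0.0712]
orientation: [3.136, -0.805, 1.336]
ft_force: [-1.4, -0.8, 5.7]
width: 0.13
[-0.964  0.406  1.339  0.616  1.927 -0.667] [[ 0.162  0.971  0.174]
 [ 0.674 -0.237  0.7  ]
 [ 0.721  0.004 -0.693]] az,th 1.327 0.805 [ 0.475  -0.3011  0.0712]
to (0.475, -0.29, 0.2) total [ 0.1003 -0.0021 -0.0815] per row x3 [ 0.0334 -0.0007 -0.0272]
ikerr [array([-0.953,  0.296,  1.238,  0.681,  2.088, -0.516]), np.float64(0.0)]
```

View pics/c4.png

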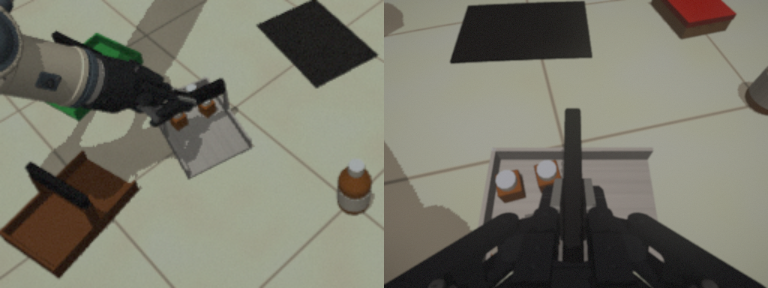

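```bash
python3 -m creep '[[[0,0.007,0,-0.007,0],[0,0.014,0,-0.014,0],[0,0.017,0,-0.017,0],[0,0.017,0,-0.017,0],[0,0.017,0,-0.017,0],[0,0.012,0,-0.012,0],[0,0.006,0,-0.006,0],[0,0,0,0,0]]]'
python3 -m creep '[[[0,0,0,0,0],[0,0,0,0,0]]]'
python3 mv.py
python3 - <<'E'
from h import *
from mv import st
s0,M=st()
for n in('top','scene','wrist'):
  C=cam(n)
  if n!='top': save(cv2.resize(C[0],(400,300)),'l_'+n)
  for k,h in(('tray_handle',.075),('tray_lip',.004)):
    for r in viewer.pinpoint(k,n)[:4]: print(n,k,round(r['score'],2),np.round(r['at']), ray(C,r['at'],.075+s0['tcp_pos'][2]-.0712+.001 +h-.075 -.0).round(3))
a,b=[cv2.imread('pics/l_%s.png'%n) for n in('scene','wrist')];cv2.imwrite('pics/c5.png',np.hstack([a,b]))
E
```

```text
time: 15.13
tcp_pos: [0.4742, -0.3038, 0.1999]
orientation: [3.133, -0.803, 1.338]
ft_force: [0.7, -0.2, -3.9]
width: 0.128
time: 15.3
tcp_pos: [0.4736, -0.3031, 0.1962]
orientation: [3.14, -0.807, 1.332]
ft_force: [0.5, 0.7, -4.1]
width: 0.134
[-0.967  0.329  1.208  0.674  2.098 -0.529] [[ 0.163  0.971  0.172]
 [ 0.672 -0.237  0.701]
 [ 0.722  0.001 -0.692]] az,th 1.33 0.807 [ 0.4736 -0.3031  0.1962]
top tray_handle 0.75 [334. 270.] [ 0.252 -0.343  0.201]
top tray_handle 0.69 [320. 195.] [ 0.478 -0.302  0.201]
top tray_handle 0.54 [379. 202.] [ 0.455 -0.483  0.201]
top tray_lip 0.97 [320. 171.] [ 0.558 -0.316  0.13 ]
top tray_lip 0.77 [352. 210.] [ 0.435 -0.416  0.13 ]
scene tray_handle 0.88 [180. 178.] [ 0.479 -0.298  0.201]
scene tray_handle 0.85 [ 94. 272.] [ 0.561 -0.539  0.201]
scene tray_handle 0.66 [108. 183.] [ 0.384 -0.41   0.201]
scene tray_lip 0.86 [197. 226.] [ 0.555 -0.324  0.13 ]
scene tray_lip 0.68 [ 97. 221.] [ 0.391 -0.463  0.13 ]
scene tray_lip 0.6 [133. 265.] [ 0.542 -0.471  0.13 ]
wrist tray_handle 0.9 [253. 241.] [ 0.476 -0.299  0.201]
wrist tray_lip 0.58 [363. 274.] [ 0.555 -0.318  0.13 ]
```

View pics/c5.png

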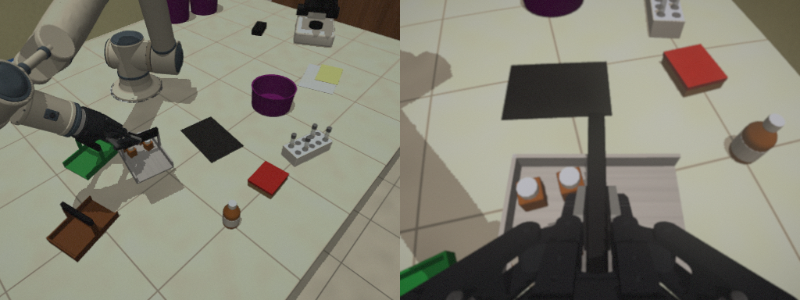

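```bash
cat > tip.py <<'E'
from mv import *
_,M=st()
import numpy as np
yaw=-.24
T=np.array([[np.cos(yaw),-np.sin(yaw),0],[np.sin(yaw),np.cos(yaw),0],[0,0,1]])
o=np.array([.0035,.003,.004-.075])   # tray origin rel TCP at phi=0
M0=Rg(.807,np.pi,1.33).as_matrix()
def tf(v): return M0.T@(o+T@np.array(v))
lip=tf([.08,0,.004])
if __name__=='__main__':
  tub=np.array([.505,.30]); print('M0',M0.round(3),'lip tool',lip.round(4),'row for .1',(lip-Ro.from_euler('Z',.1).apply(lip)).round(4))
  for ph in np.deg2rad([0,20,40,60,75,90]):
    R=M0@Ro.from_euler('Z',ph).as_matrix()
    L=R@lip; u=R@M0.T@T
    pts={k:R@tf(v)-L for k,v in dict(lipR=[.08,-.055,0],lipL=[.08,.055,0],wallR=[.08,-.055,.024],bR=[-.08,-.055,0],bL=[-.08,.055,0],vialback=[-.065,0,.01]).items()}
    print(np.rad2deg(ph).round(),'tcp rel lip',(-L).round(3),'x',u[:,0].round(2),'normal',u[:,2].round(2),{k:v.round(3).tolist() for k,v in pts.items()})
E
python3 tip.py
```

```text
M0 [[ 0.165  0.971  0.172]
 [ 0.672 -0.238  0.701]
 [ 0.722  0.    -0.692]] lip tool [-0.0458  0.0827  0.0491] row for .1 [0.008 0.005 0.   ]
0.0 tcp rel lip [-0.081  0.016  0.067] x [ 0.97 -0.24 -0.  ] normal [-0.  0.  1.] {'lipR': [-0.013, -0.053, -0.004], 'lipL': [0.013, 0.053, -0.004], 'wallR': [-0.013, -0.053, 0.02], 'bR': [-0.168, -0.015, -0.004], 'bL': [-0.142, 0.091, -0.004], 'vialback': [-0.141, 0.034, 0.006]}
20.0 tcp rel lip [-0.057  0.028  0.085] x [ 0.86 -0.45 -0.25] normal [ 0.23 -0.09  0.97] {'lipR': [-0.026, -0.048, -0.002], 'lipL': [0.024, 0.049, -0.006], 'wallR': [-0.021, -0.051, 0.021], 'bR': [-0.163, 0.024, 0.037], 'bL': [-0.113, 0.122, 0.034], 'vialback': [-0.123, 0.065, 0.042]}
40.0 tcp rel lip [-0.027  0.033  0.098] x [ 0.64 -0.61 -0.46] normal [ 0.42 -0.22  0.88] {'lipR': [-0.037, -0.041, 0.003], 'lipL': [0.034, 0.043, -0.01], 'wallR': [-0.027, -0.046, 0.024], 'bR': [-0.139, 0.057, 0.077], 'bL': [-0.068, 0.141, 0.064], 'vialback': [-0.09, 0.088, 0.073]}
60.0 tcp rel lip [0.005 0.029 0.102] x [ 0.34 -0.7  -0.63] normal [ 0.55 -0.39  0.74] {'lipR': [-0.044, -0.031, 0.011], 'lipL': [0.04, 0.034, -0.017], 'wallR': [-0.031, -0.041, 0.028], 'bR': [-0.099, 0.081, 0.111], 'bL': [-0.015, 0.146, 0.083], 'vialback': [-0.046, 0.099, 0.095]}
75.0 tcp rel lip [0.029 0.022 0.1  ] x [ 0.09 -0.71 -0.7 ] normal [ 0.59 -0.53  0.61] {'lipR': [-0.047, -0.024, 0.018], 'lipL': [0.042, 0.028, -0.023], 'wallR': [-0.032, -0.036, 0.033], 'bR': [-0.061, 0.09, 0.13], 'bL': [0.027, 0.141, 0.089], 'vialback': [-0.01, 0.1, 0.105]}
90.0 tcp rel lip [0.05  0.01  0.094] x [-0.16 -0.67 -0.72] normal [ 0.58 -0.66  0.48] {'lipR': [-0.046, -0.016, 0.026], 'lipL': [0.041, 0.021, -0.029], 'wallR': [-0.032, -0.032, 0.037], 'bR': [-0.02, 0.091, 0.141], 'bL': [0.068, 0.129, 0.086], 'vialback': [0.027, 0.093, 0.108]}
```

```bash
python3 mv.py '(.379,.331,.24)' '(.379,.331,.182)'
```

```text
[-0.967  0.327  1.206  0.675  2.099 -0.528] [[ 0.162  0.972  0.173]
 [ 0.674 -0.237  0.7  ]
 [ 0.721  0.004 -0.693]] az,th 1.328 0.805 [ 0.4738 -0.3033  0.1981]
to (0.379, 0.331, 0.24) total [ 0.4422 -0.2423  0.3985] per row x11 [ 0.0402 -0.022   0.0362]
ikerr [array([ 0.185, -0.679,  2.026,  0.724,  1.433,  0.456]), np.float64(0.0)]
to (0.379, 0.331, 0.182) total [ 0.4004 -0.2425  0.4387] per row x11 [ 0.0364 -0.022   0.0399]
ikerr [array([ 0.185, -0.68 ,  2.128,  0.736,  1.357,  0.386]), np.float64(0.0)]
```

```bash
python3 -m creep '[[[0,0.006,-0.003,0.005,0],[0,0.012,-0.0065,0.0105,0],[0,0.017,-0.0093,0.0153,0],[0,0.017,-0.0093,0.0153,0],[0,0.02,-0.011,0.018,0],[0,0.02,-0.011,0.018,0],[0,0.02,-0.011,0.018,0],[0,0.02,-0.011,0.018,0]]]'
python3 -m creep '[[[0,0.02,-0.011,0.018,0],[0,0.02,-0.011,0.018,0],[0,0.02,-0.011,0.018,0],[0,0.02,-0.011,0.018,0],[0,0.02,-0.011,0.018,0],[0,0.02,-0.011,0.018,0],[0,0.02,-0.011,0.018,0],[0,0.02,-0.011,0.018,0]]]'
python3 -m creep '[[[0,0.02,-0.011,0.018,0],[0,0.02,-0.011,0.018,0],[0,0.02,-0.011,0.018,0],[0,0.02,-0.011,0.018,0],[0,0.017,-0.0093,0.0153,0],[0,0.012,-0.0065,0.0105,0],[0,0.006,-0.003,0.005,0],[0,0,0,0,0]]]'
python3 mv.py '(.379,.331,.182)'
python3 - <<'E'
from h import *
C=cam('top')
for r in viewer.pinpoint('tub','top')[:2]: print(r,ray(C,r['at'],0).round(4))
m=((C[0][...,0].astype(int)-C[0][...,1])>25).astype(np.uint8); m[:,:90]=0;m[:,175:]=0
c=max(cv2.findContours(m,0,1)[0],key=cv2.contourArea);print(cv2.minEnclosingCircle(c))
C=cam('scene');save(cv2.resize(C[0][60:252,200:456],None,fx=2.5,fy=2.5),'c6')
E
```

```text
time: 16.42
tcp_pos: [0.445, -0.1127, 0.2115]
orientation: [3.136, -0.805, 1.336]
ft_force: [1.0, 0.9, -3.1]
width: 0.128
time: 17.08
tcp_pos: [0.4098, 0.1164, 0.2266]
orientation: [3.136, -0.805, 1.336]
ft_force: [0.2, 0.4, -4.8]
width: 0.127
time: 17.75
tcp_pos: [0.3843, 0.2809, 0.2381]
orientation: [3.136, -0.805, 1.34]
ft_force: [-0.4, 0.3, -4.2]
width: 0.13
[ 0.025 -0.696  2.04   0.771  1.543  0.339] [[ 0.158  0.973  0.17 ]
 [ 0.674 -0.233  0.701]
 [ 0.721  0.004 -0.693]] az,th 1.332 0.805 [0.3843 0.2809 0.2381]
to (0.379, 0.331, 0.182) total [-0.0075 -0.017   0.0731] per row x2 [-0.0037 -0.0085  0.0365]
ikerr [array([ 0.183, -0.676,  2.126,  0.738,  1.36 ,  0.381]), np.float64(0.0)]
{'at': [138.8, 193.8], 'score': 0.81} [0.5021 0.2953 0.    ]
((136.40484619140625, 190.1026153564453), 21.240093231201172)
```

View pics/c6.png

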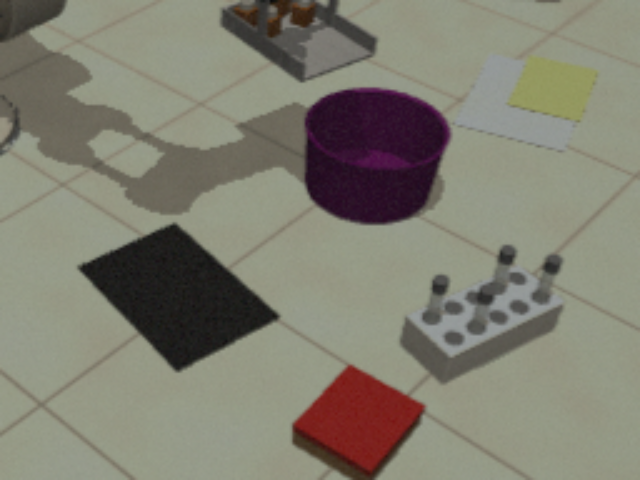

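```bash
python3 -m creep '[[[0,-0.001,-0.003,0.012,0],[0,-0.002,-0.004,0.018,0],[0,-0.002,-0.004,0.018,0],[0,-0.001,-0.004,0.016,0],[0,-0.001,-0.002,0.009,0],[0,0,0,0,0]]]'
python3 -m creep '[[[0,0.004,0.0025,0,0.05],[0,0.008,0.005,0,0.1],[0,0.008,0.005,0,0.1],[0,0.0064,0.004,0,0.08],[0,0.0048,0.003,0,0.06],[0,0.004,0.0025,0,0.05],[0,0.004,0.0025,0,0.05],[0,0.004,0.0025,0,0.05]]]'
python3 - <<'E'
from tip import *
s,M=st(); print('lip now',(s['tcp_pos']+M@lip).round(4),'tcp',s['tcp_pos'].round(4),'phi',np.arctan2(M0.T@M[:,0]@[0,1,0],M0.T@M[:,0]@[1,0,0]).round(3))
from h import *
for n in('scene','top'):
  C=cam(n)
  print(n,[(np.round(r['at']),round(r['score'],2)) for r in viewer.pinpoint('vial1',n)],[np.round(r['at']) for r in viewer.pinpoint('tray_lip',n)[:1]],proj(C,s['tcp_pos']+M@lip))
E
```

```text
time: 18.4
tcp_pos: [0.3805, 0.3294, 0.1797]
orientation: [3.141, -0.803, 1.332]
ft_force: [-0.1, 0.2, -5.2]
width: 0.127
time: 19.07
tcp_pos: [0.4228, 0.344, 0.209]
orientation: [-2.653, -0.669, 0.617]
ft_force: [-0.1, -0.4, -4.0]
width: 0.128
lip now [0.464  0.312  0.1162] tcp [0.4228 0.344  0.209 ] phi 0.539
scene [(array([345.,  68.]), 0.61), (array([322.,  57.]), 0.53), (array([324.,  67.]), 0.47)] [array([134., 266.])] [[341.95086945  96.16627946]]
top [(array([ 96., 227.]), 0.48), (array([103., 219.]), 0.43)] [array([350., 210.])] [[125.14382582 202.71889548]]
```

```bash
python3 -m creep '[[[0,0.004,0.0025,0,0.05],[0,0.004,0.0025,0,0.05],[0,0.004,0.0025,0,0.05],[0,0.004,0.0025,0,0.05],[0,0.004,0.0025,0,0.05],[0,0.004,0.0025,0,0.05],[0,0.004,0.0025,0,0.05],[0,0,0,0,0]]]'
python3 - <<'E'
from tip import *
s,M=st(); print('lip now',(s['tcp_pos']+M@lip).round(4),'ft',s['ft_force'])
from h import *
for n in('scene','top'):
  C=cam(n)
  save(C[0],'t_'+n)
  print(n,[(np.round(r['at']),round(r['score'],2)) for r in viewer.pinpoint('vial1',n)])
a=cv2.resize(cv2.imread('pics/t_scene.png')[40:190,250:450],None,fx=2,fy=2);b=cv2.resize(cv2.imread('pics/t_top.png')[150:250,70:200],(390,300));cv2.imwrite('pics/c7.png',np.hstack([a,b]))
E
```

```text
time: 20.03
tcp_pos: [0.4543, 0.3443, 0.216]
orientation: [-2.463, -0.475, 0.272]
ft_force: [-0.3, 0.3, -3.6]
width: 0.129
lip now [0.4638 0.3121 0.1149] ft [-0.26971863  0.31816717 -3.64211894]
scene []
top [(array([141., 189.]), 0.59), (array([138., 179.]), 0.49), (array([144., 181.]), 0.42), (array([133., 184.]), 0.41)]
```

View pics/c7.png

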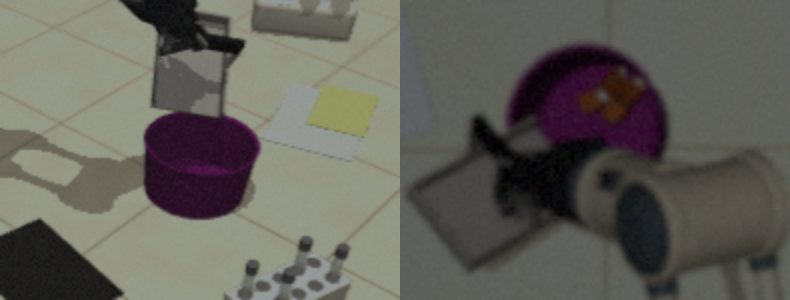

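```bash
python3 -m creep '[[[0,-0.0085,-0.0042,0,-0.1],[0,-0.0085,-0.0042,0,-0.1],[0,-0.0085,-0.0042,0,-0.1],[0,-0.0085,-0.0042,0,-0.1],[0,-0.0085,-0.0042,0,-0.1],[0,-0.0085,-0.0042,0,-0.1],[0,-0.0085,-0.0042,0,-0.1],[0,-0.0085,-0.0042,0,-0.1]]]'
python3 -m creep '[[[0,-0.0075,-0.0038,0,-0.09],[0,0.02,0,-0.02,0],[0,0.02,0,-0.02,0],[0,0,0,0,0]]]'
python3 mv.py '(.4685,-.015,.2)'
```

```text
time: 20.9
tcp_pos: [0.3862, 0.3324, 0.1865]
orientation: [-3.061, -0.802, 1.216]
ft_force: [0.9, -0.3, -3.3]
width: 0.129
time: 21.23
tcp_pos: [0.3818, 0.3283, 0.245]
orientation: [3.124, -0.812, 1.345]
ft_force: [1.2, 0.2, -0.4]
width: 0.129
[ 0.168 -0.682  2.023  0.732  1.441  0.44 ] [[ 0.154  0.972  0.18 ]
 [ 0.671 -0.236  0.703]
 [ 0.725  0.012 -0.688]] az,th 1.32 0.812 [0.3818 0.3283 0.245 ]
to (0.4685, -0.015, 0.2) total [-0.2496  0.1648 -0.1947] per row x7 [-0.0357  0.0235 -0.0278]
ikerr [array([-0.626, -0.222,  1.772,  0.78 ,  1.855, -0.267]), np.float64(0.0)]
```

```bash
python3 -m creep '[[[0,-0.025,0.0165,-0.0195,0],[0,-0.032,0.021,-0.025,0],[0,-0.032,0.021,-0.025,0],[0,-0.032,0.021,-0.025,0],[0,-0.032,0.021,-0.025,0],[0,-0.032,0.021,-0.025,0],[0,-0.032,0.021,-0.025,0],[0,-0.032,0.021,-0.025,0]]]'
python3 -m creep '[[[0,0,0,0,0],[0,0,0,0,0]]]'
python3 mv.py '(.4685,-.015,.12)'
python3 - <<'E'
from h import *
from mv import st
s,M=st()
for n in('top','scene','wrist'):
  C=cam(n)
  for k,h in(('tray_handle',.005),('tray_lip',-.067)):
    for r in viewer.pinpoint(k,n)[:4]: print(n,k,round(r['score'],2),(ray(C,r['at'],s['tcp_pos'][2]+h)-s['tcp_pos']).round(3))
  for r in viewer.pinpoint('mat',n)[:1]: print(n,'mat',r['score'],ray(C,r['at'],0).round(4))
E
```

```text
time: 21.9
tcp_pos: [0.4595, 0.0099, 0.197]
orientation: [3.132, -0.805, 1.338]
ft_force: [1.4, -0.1, -2.5]
width: 0.128
time: 22.07
tcp_pos: [0.4598, 0.0102, 0.1959]
orientation: [3.139, -0.806, 1.33]
ft_force: [-0.7, 1.4, -3.3]
width: 0.124
[-0.592 -0.275  1.822  0.779  1.836 -0.232] [[ 0.165  0.971  0.175]
 [ 0.672 -0.24   0.7  ]
 [ 0.722  0.002 -0.692]] az,th 1.326 0.806 [0.4598 0.0102 0.1959]
to (0.4685, -0.015, 0.12) total [-0.0703  0.0144  0.0364] per row x2 [-0.0351  0.0072  0.0182]
ikerr [array([-0.622, -0.168,  1.867,  0.75 ,  1.746, -0.361]), np.float64(0.0)]
top tray_handle 0.61 [-0.204 -0.357  0.005]
top tray_handle 0.58 [-0.002 -0.496  0.005]
top tray_handle 0.57 [0.007 0.003 0.005]
top tray_handle 0.44 [ 0.074 -0.017  0.005]
top tray_lip 0.79 [ 0.077 -0.013 -0.067]
top tray_lip 0.71 [-0.027 -0.421 -0.067]
top tray_lip 0.59 [ 0.257 -0.225 -0.067]
top mat 0.63 [0.5488 0.2948 0.    ]
scene tray_handle 0.93 [ 0.098 -0.551  0.005]
scene tray_handle 0.91 [-0.006  0.007  0.005]
scene tray_handle 0.64 [-0.07  -0.413  0.005]
scene tray_lip 0.95 [ 0.084 -0.485 -0.067]
scene tray_lip 0.95 [-0.082 -0.473 -0.067]
scene tray_lip 0.69 [ 0.078 -0.007 -0.067]
scene mat 0.58 [ 0.4806 -0.018   0.    ]
wrist tray_handle 0.88 [0.001 0.007 0.005]
wrist tray_lip 0.71 [ 0.08  -0.012 -0.067]
wrist tray_lip 0.21 [ 0.169 -0.048 -0.067]
```

```bash
python3 -m creep '[[[0,-0.018,0.005,0.009,0],[0,-0.018,0.005,0.009,0],[0,-0.018,0.005,0.009,0],[0,-0.018,0.003,0.009,0],[0,-0.008,0,0.008,0],[0,-0.008,0,0.008,0],[0,0,0,0,0],[0,0,0,0,0]]]'
python3 mv.py '(.471,-.018,.076)'
```

```text
time: 23.33
tcp_pos: [0.4713, -0.0145, 0.098]
orientation: [3.137, -0.806, 1.335]
ft_force: [0.3, 0.1, -2.4]
width: 0.125
[-0.621 -0.136  1.881  0.744  1.714 -0.396] [[ 0.162  0.972  0.173]
 [ 0.673 -0.237  0.7  ]
 [ 0.721  0.003 -0.692]] az,th 1.329 0.806 [ 0.4713 -0.0145  0.098 ]
to (0.471, -0.018, 0.076) total [-0.0183  0.0004  0.0128] per row x1 [-0.0183  0.0004  0.0128]
ikerr [array([-0.623, -0.11 ,  1.898,  0.74 ,  1.684, -0.426]), np.float64(0.0)]
```

```bash
python3 -m creep '[[[0,-0.006,0,0.0043,0],[0,-0.006,0,0.0043,0],[0,-0.004,0,0.0028,0],[0,-0.0023,0,0.0015,0],[0,0,0,0,0],[0,0,0,0,0]]]'; python3 mv.py
```

```text
time: 23.83
tcp_pos: [0.4708, -0.0182, 0.076]
orientation: [3.136, -0.806, 1.336]
ft_force: [0.2, 1.3, -2.5]
width: 0.128
[-0.628 -0.108  1.897  0.738  1.685 -0.431] [[ 0.161  0.972  0.174]
 [ 0.673 -0.237  0.7  ]
 [ 0.721  0.004 -0.693]] az,th 1.328 0.806 [ 0.4708 -0.0182  0.076 ]
```

```bash
python3 -m creep '[[[0,-0.0011,0,0.001,0],[0,0,0,0,0],[0,0,0,0,0]]]';python3 -m creep '[[[0,-0.0011,0,0.001,0],[0,0,0,0,0],[0,0,0,0,0]]]';python3 -m creep '[[[0,-0.0011,0,0.001,0],[0,0,0,0,0],[0,0,0,0,0]]]'
```

```text
time: 24.08
tcp_pos: [0.4711, -0.0184, 0.0756]
orientation: [3.134, -0.806, 1.338]
ft_force: [-1.2, -1.6, 5.5]
width: 0.129
time: 24.33
tcp_pos: [0.4713, -0.0185, 0.0752]
orientation: [3.132, -0.807, 1.34]
ft_force: [-4.4, -1.5, 10.6]
width: 0.128
time: 24.58
tcp_pos: [0.4714, -0.0184, 0.0752]
orientation: [3.13, -0.808, 1.342]
ft_force: [-7.8, -3.0, 17.7]
width: 0.129
```

```bash
python3 -m creep '[[[0,0.0016,0,-0.0015,0],[0,0,0,0,0],[0.016,0,0,0,0],[0.03,0,0,0,0],[0.05,0,0,0,0],[0.0854,0,0,0,0],[0.0854,0,0,0,0],[0.0854,0,0,0,0]]]'
python3 -m creep '[[[0.0854,0,0,0,0],[0.0854,0,0,-0.015,0],[0.0854,0,0,-0.03,0],[0.0854,0,0,-0.03,0],[0.0854,0,0,-0.03,0],[0.0854,0,0,-0.03,0],[0.0854,0.01,0,-0.03,0],[0.0854,0,0,0,0]]]'
python3 - <<'E'
from h import *
from mv import st
for n in('top','scene','wrist'):
  C=cam(n); save(C[0],'f_'+n)
  for k,h in(('tray_handle',.079),('tray_lip',.008),('mat',0),('vial1',.01),('tub',0)):
    for r in viewer.pinpoint(k,n)[:4]: print(n,k,round(r['score'],2),ray(C,r['at'],h).round(3))
a=cv2.resize(cv2.imread('pics/f_scene.png')[60:260,180:440],None,fx=1.5,fy=1.5);b=cv2.resize(cv2.imread('pics/f_top.png')[150:250,95:265],None,fx=2.2,fy=3)[:300];cv2.imwrite('pics/c8.png',np.hstack([a,b]))
E
```

```text
time: 25.25
tcp_pos: [0.4707, -0.0184, 0.0733]
orientation: [3.136, -0.805, 1.335]
ft_force: [-0.7, -0.4, -1.1]
width: 0.883
time: 25.92
tcp_pos: [0.4446, -0.1303, 0.2002]
orientation: [3.126, -0.801, 1.341]
ft_force: [0.2, -0.6, 1.2]
width: 0.999
top tray_handle 0.86 [ 0.234 -0.37   0.079]
top tray_handle 0.82 [ 0.479 -0.023  0.079]
top tray_handle 0.71 [ 0.471 -0.521  0.079]
top tray_lip 0.88 [ 0.272 -0.454  0.008]
top tray_lip 0.84 [ 0.441 -0.443  0.008]
top tray_lip 0.81 [ 0.554 -0.037  0.008]
top tray_lip 0.28 [0.551 0.284 0.008]
top vial1 0.61 [0.508 0.284 0.01 ]
top vial1 0.56 [0.545 0.278 0.01 ]
top vial1 0.49 [0.562 0.294 0.01 ]
top vial1 0.47 [0.526 0.318 0.01 ]
top tub 0.83 [0.504 0.299 0.   ]
scene tray_handle 0.97 [ 0.464 -0.525  0.079]
scene tray_handle 0.9 [ 0.475 -0.019  0.079]
scene tray_handle 0.66 [ 0.243 -0.361  0.079]
scene tray_lip 0.81 [ 0.549 -0.035  0.008]
scene tray_lip 0.61 [ 0.264 -0.439  0.008]
scene tray_lip 0.56 [ 0.446 -0.447  0.008]
scene mat 0.69 [0.756 0.179 0.   ]
scene tub 0.91 [0.503 0.308 0.   ]
wrist tray_handle 0.96 [ 0.473 -0.014  0.079]
wrist tray_lip 0.62 [ 0.547 -0.038  0.008]
wrist tray_lip 0.56 [0.532 0.329 0.008]
wrist tray_lip 0.3 [0.485 0.026 0.008]
wrist vial1 0.51 [0.535 0.333 0.01 ]
wrist tub 0.72 [0.508 0.292 0.   ]
wrist tub 0.49 [ 0.733 -0.04   0.   ]
```

View pics/c8.png

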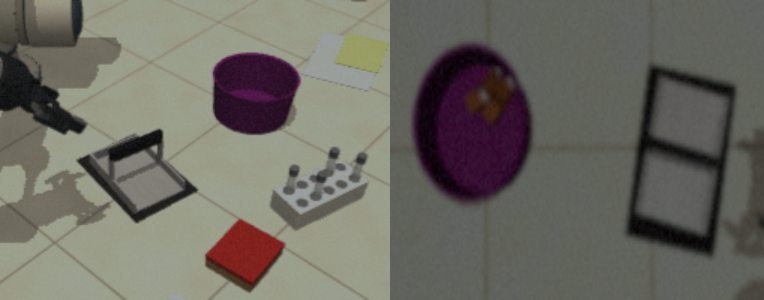

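```bash
python3 -m creep '[[[0.0854,0,0,0,0],[0.0854,0,0,0,0],[0.0854,0,0,0,0]]]'; python3 -c "
from plant import job_done
print(job_done())"
```

```text
time: 27.07
tcp_pos: [0.4437, -0.1272, 0.1951]
orientation: [3.136, -0.805, 1.336]
ft_force: [-1.1, -0.1, 0.1]
width: 0.997
the job is handed in; nothing more can be done
None
```

All four vials are in the tub, the empty tray lies flat and released on the mat, and the job was handed in at about 27 s of the 61 s allowed. `job_done()` reports no verdict, so this rests on my own checks.

**How it was done:** The moves allow only shifts and a turn about the tool's own axis. I therefore first leaned the empty tool by about 46° by pushing it against the edge of its reach. I then gripped the handle along its length and tipped the tray over the tub by turning about the leaned tool axis. By calculation the lip stayed at about 115 mm, some 25 mm above the rim. I turned back to level, set the tray down until the force reading showed contact, and let go.

**Last checks:**
- **Vials:** the top picture shows all four on the tub floor. Three lie well inside by measurement. The fourth measured 0.545–0.562 m in x, about 45–60 mm off the tub axis, inside the 82 mm limit.
- **Tub:** measured at about (0.504, 0.299), unchanged within measurement noise, and upright.
- **Tray:** centre at about (0.475, -0.019) against the mat's (0.472, -0.012). The long sides are about 0.06 rad off the mat's.
- **Gripper:** open and clear of everything, with the force near zero.

**Disagreements:** the cameras differ by up to about 1 cm on tray and tub positions. One mat detection after placing was false, so the mat position comes from the earlier measurements. In the last picture the mat's margins around the tray looked uneven, perhaps 8 mm off centre along its length, which is still within the 25 mm allowed. I did not re-measure the bystanders; in the pictures they looked unmoved.

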